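# Set the slab roller for a thick slab and feed the board in

### The job

Get the bench slab roller ready for a thick slab: with the fingertips, push its height lever past the middle notch all the way over to the far stop, so that the roller is fully up. Then push the plywood board along the bed, under the raised roller, until its front edge sticks out a few centimetres on the other side. Only push: do not pick up or lift the board, leave the lever at its far stop, and do not disturb the things standing around.

Things in the scene. Friction and masses are not known exactly. Their poses are not given: they have to be found in the camera images.
- slab_roller: Grey bench slab roller, fixed. Origin on the bench top (z = 0) below the middle of the roller's axis; +x = feed direction (the board goes towards +x), z up. Flat bed: top at z = 45 mm, x -170 to +110 mm, 136 mm wide. Two cheeks carry the roller: x within 28 mm of 0, y 63 to 81 mm either side, up to z = 150 mm. On the bed, guide strips 11 mm high, 105 mm apart, stop short of the roller.
- roller_axis (a point): Middle of the steel roller's axis (44 mm diameter, 118 mm long, along the machine's y). Rises from z = 71 to 92 mm as the lever goes from 0 to 1.0. On the machine's -y side a hand crank moves up and down with it (x -12 to +75 mm, y -81 to -153 mm, below z = 115 mm).
- height_lever (a joint): Lever angle, rad. 0: leans 0.5 rad towards the machine's -x, roller down (gap over the bed 4 mm). 0.48: middle notch (gap 14 mm, too low for the board). 1.0: far stop, leans 0.5 rad towards +x, roller up (gap 25 mm). Sprung detent: let go, it snaps to 0, 0.48 or 1.0 (divides near 0.25 and 0.77). Needs about 5 N at the knob along +x; pushed briskly, the notch gives a short knock of up to 20 N.
- lever_knob (a point): Centre of the black rounded knob (30 mm diameter, 33 mm long) on the lever, a 10 mm rod in the middle of the machine (y = 0), 100 mm from its pivot shaft, which lies across the machine at x = 0, z = 138 mm. Knob centre: z = 226 mm, x = -48 mm at 0 and +48 mm at 1.0; z = 238 mm upright. Beside the rod the detent parts reach up to z = 205 mm.
- feed_board: Loose plywood board, 150 x 100 x 18 mm, 0.12 to 0.26 kg, flat on the bed's infeed side between the guides (about 2 mm play each side). Origin: centre of its underside; x along the feed. At the start its front edge is 35 to 65 mm short of the roller's axis and its tail overhangs the end of the bed by 15 to 45 mm; underside at z = 45 mm, top at 63 mm.
- board_front (a point): Middle of the board's front edge (75 mm ahead of its origin), at half thickness. Good at about 50 mm beyond the roller's axis (25 to 90 mm).
- board_tail (a point): Middle of the board's tail edge, at half its thickness: the place to push.
- glaze_jar: Lidded glaze jar, 58 mm diameter, 73 mm high, origin at the centre of its underside; stands loose beside the infeed end. Bystander.
- stamp: Turned wooden stamp, 27 mm diameter, 61 mm high, origin at the centre of its underside; stands loose beside the infeed end. Bystander.
- test_tile: Flat fired tile, 72 x 40 x 9 mm, lying loose past the outfeed end. Bystander.
- cup: Enamel cup, 72 mm diameter, 64 mm high, loose, farther back on the bench. Bystander.

How it is judged:
By the outcome, as a careful person would: the job done as asked, in the order asked, and still so for the second after the job is handed in, with the robot touching nothing.
It also fails if it takes over 45 s, if anything falls off the work surface, if the arm or the gripper's body presses on something with over 40 N, if the wrist force passes 120 N, or if a joint passes its speed limit or range.

### The arm

A 6-joint arm with a two-finger parallel gripper is mounted at the origin on a cart in front of the work surface, level with it; the furniture and walls round the work are solid. World frame = base frame: x ahead of the robot, y to its left, z up, the work surface at z = 0. Lengths are in m, angles in rad, forces in N, time in s.
With the tool pointing down it reaches from about 0.25 to 0.775 m from the base axis. Payload 4 kg.
Tool frame: the origin (TCP) lies on the centre line of the jaws, within the pads' length; the fingertips stand 19 mm ahead of it and the grasp point (between the pads) is the TCP; x points along the fingers, z is the direction in which the jaws open and shut, and the axes are right-handed (so a half turn about x gives the same grasp; the last joint's range is limited). The gripper opens to 94 mm and grips with 3 to 60 N. Pads are 16 mm wide; open, the fingers measure 119 mm over their backs; the gripper's body (75 mm by 177 mm) begins 78 mm behind the grasp point.
Start: joints at [1.158, 0.087, 1.371, -0, 1.684, -0.103], TCP at [0.168, 0.524, 0.204] pointing down, gripper open.
Joint ranges: [-3.1, 3.1], [-0.76, 2.03], [0.27, 2.55], [-1.08, 4.22], [0.17, 2.65], [-2.57, 2.57]. Speed limits (rad/s): [2.79, 2.79, 3.14, 3.14, 3.14, 3.14].

### API

Orientations are given as [roll, pitch, yaw] about the fixed x, y, z axes, in that order (R = Rz(yaw) Ry(pitch) Rx(roll)).
In Python, from bench import robot, snapshot, camera_params gives the robot as it stands.
- The arm moves only by the tool step_arm, never from a script. Its argument "motion" is text: rows parted by semicolons, each of 7 numbers parted by spaces: the opening in per cent of the stroke, from 0 (shut) to 100 (fully open), then the shift along the tool's x, y, z in cm, then the turn, a rotation vector about the tool's x, y, z in rad. A call has 1 to 20 rows; each row shifts and turns the commanded pose from where the row before left it, along the tool's axes as they then stand; what a row does not reach is not made up. A row lasts 1/12 s, in which the tool goes at most 41.7 mm and 7.16 degrees, less where a joint would pass 70% of its speed; a pose out of reach is approached as far as the arm can. A call with a gripper value outside its range is refused whole. The fingers move at their own pace and stop on an object; the grip force is fixed at half the most. Time passes only in rows, so rows that do not move let the fingers close. It gives the time, the measured TCP pose, the force and the opening at its end, in the units of the state.
- robot.get_obs(): the state, without advancing time (a new reading comes with each control period).
- snapshot(name): name is "side" or "top" or "wrist"; returns the picture (420x560x3 uint8, red, green, blue); there is no depth.
- camera_params(name): a dict with "fx", "fy", "cx", "cy" (pixels), "D" ([k1, k2, p1, p2, k3] as OpenCV has them; the pictures are not rectified), "R" (3x3) and "t" (3): a world point X has camera coordinates R X + t. Camera axes: x right, y down, z forward; pixel columns grow to the right and rows downward; lengths in m; the calibration is good to about 2 mm. A picture is of the moment at which its call begins: read the wrist's pose just before it. camera_params takes no time and is no camera call; for the wrist camera it gives the pose at the moment of the call.
- robot.close_job(): hands the job in, once; it reports no verdict.
The state is a dict: "time": time; "joint_positions": joint angles; "qvel": joint speeds; "joint_torque": joint torques, N m; "tool_pos": TCP position; "ee_rot": TCP orientation; "wrist_force": force on the tool from outside, world axes, zero at the start; "wrist_torque": the same for the moment, N m; "width": finger opening in m.
Only numpy, scipy, OpenCV 4.12 (cv2) and the standard library are available. Lean on these libraries where they do the work, as an engineer would, in place of code of your own. Each camera call takes 0.05 s, during which the arm holds its last target.

## Working session

There is one attempt and no reset: what is moved stays moved. The work goes in short steps, Python scripts to look and compute and a tool call to move; the robot and the scene stay as the last step left them, time stands still between calls to the robot, and variables do not carry over. Pictures are saved under pics/ and viewed, and the job is handed in when it is done.

Besides the shell and the picture viewer there is one more tool, called after "Emit:" as name(argument=value, ...) on one line, values as JSON. step_arm: Moves the arm, as the interface text tells. Its arguments: {"type":"object","properties":{"motion":{"type":"string"}},"required":["motion"]}

```bash
mkdir -p pics; ls
python3 - <<'E'
from bench import robot, snapshot, camera_params
import cv2
o=robot.get_obs()
for k in ("time","tool_pos","ee_rot","wrist_force","width"): print(k,o[k])
for n in ("side","top","wrist"):
    p=camera_params(n); im=snapshot(n); cv2.imwrite(f"pics/{n}0.png",im[:,:,::-1]); print(n,p)
E
```

```text
pics
time 0.0
tool_pos [0.16747545 0.52330617 0.20312747]
ee_rot [ 3.0449625   1.56861755 -1.97726853]
wrist_force [ 0.23609382 -0.12707166 -0.68939502]
width 0.09368196108724777
side {'fx': 494.0176002399631, 'fy': 494.0176002399631, 'cx': 279.89798200472563, 'cy': 208.55469917080742, 'D': array([-0.09009965,  0.        ,  0.        ,  0.        ,  0.        ]), 'R': array([[-0.94163836, -0.336344  , -0.01378089],
       [-0.14271826,  0.43596538, -0.88857509],
       [ 0.30487489, -0.8347496 , -0.45852416]]), 't': array([0.4836025 , 0.18818554, 0.9583995 ])}
top {'fx': 390.7841337036389, 'fy': 390.7841337036389, 'cx': 277.9513311558233, 'cy': 215.12753326238771, 'D': array([0.02940986, 0.        , 0.        , 0.        , 0.        ]), 'R': array([[-0.00424903, -0.9990908 , -0.04242079],
       [-0.98707744,  0.01098579, -0.15986695],
       [ 0.16018763,  0.04119333, -0.98622666]]), 't': array([0.07773828, 0.51045994, 0.91150409])}
wrist {'fx': 331.3844225963054, 'fy': 331.3844225963054, 'cx': 280.75718713763524, 'cy': 211.7791853387384, 'D': array([-0.02804408,  0.        ,  0.        ,  0.        ,  0.        ]), 'R': array([[ 0.30354442,  0.9528158 , -0.0016828 ],
       [ 0.91848009, -0.29213511,  0.26655469],
       [ 0.25348591, -0.08245681, -0.96381833]]), 't': array([-0.55034362, -0.02794519,  0.39207462])}
```

View pics/side0.png

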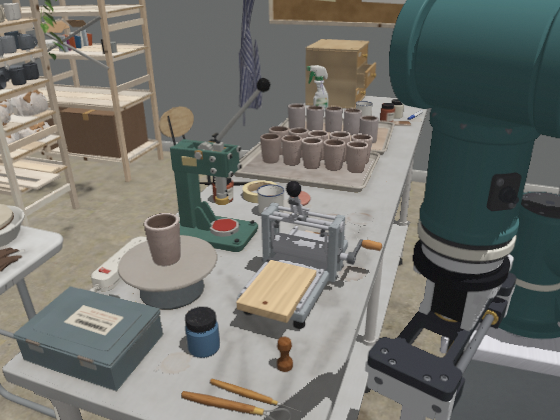

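View pics/top0.png

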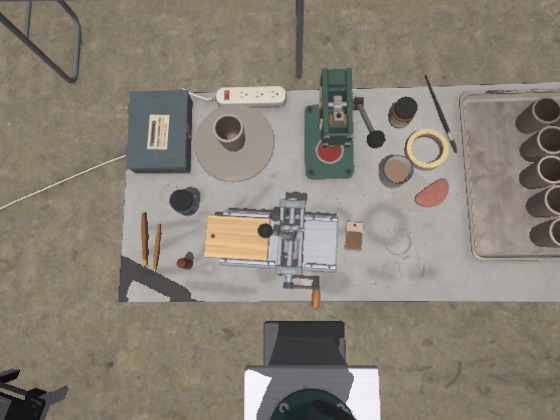

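View pics/wrist0.png

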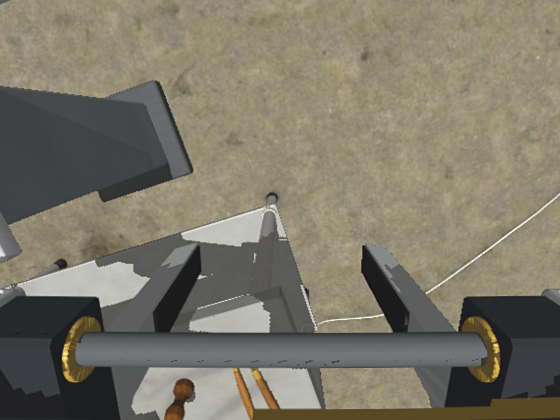

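The top view shows the machine feeding to the right (world -y). The board is at (237,238), knob at (265,230), jar at (183,200), stamp at (185,263). I'll enlarge both views.

Run:
```python
import cv2
a=cv2.imread("pics/top0.png")[185:315,160:360]; cv2.imwrite("pics/top0c.png",cv2.resize(a,None,fx=4,fy=4,interpolation=cv2.INTER_CUBIC))
a=cv2.imread("pics/side0.png")[170:380,170:390]; cv2.imwrite("pics/side0c.png",cv2.resize(a,(660,630)[::1],interpolation=cv2.INTER_CUBIC)[:600])
```

```text
(no output)
```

View pics/top0c.png

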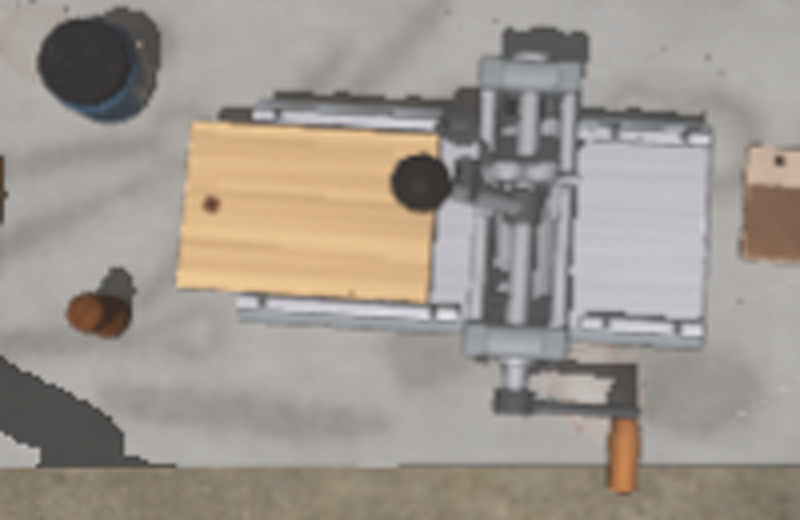

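View pics/side0c.png

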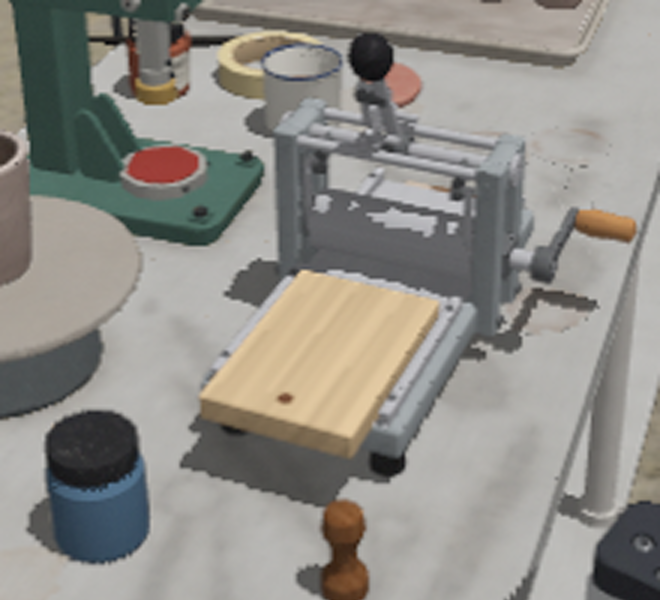

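```bash
cat > h.py <<'E'
import numpy as np, cv2
from bench import robot, snapshot, camera_params
def ray(n,uv):
    p=camera_params(n);K=np.array([[p['fx'],0,p['cx']],[0,p['fy'],p['cy']],[0,0,1]])
    q=cv2.undistortPoints(np.array([[uv]],float),K,np.array(p['D']))[0,0]
    R=np.array(p['R']);return -R.T@np.array(p['t']), R.T@np.array([q[0],q[1],1])
def atz(n,uv,z):
    c,d=ray(n,uv);return c+d*(z-c[2])/d[2]
def tri(a,b):
    (c1,d1),(c2,d2)=ray(*a),ray(*b)
    s=np.linalg.lstsq(np.stack([d1,-d2],1),c2-c1,rcond=None)[0]
    p,q=c1+s[0]*d1,c2+s[1]*d2;return (p+q)/2,np.linalg.norm(p-q)
def proj(n,X):
    p=camera_params(n);K=np.array([[p['fx'],0,p['cx']],[0,p['fy'],p['cy']],[0,0,1]])
    return cv2.projectPoints(np.array(X,float).reshape(-1,1,3),cv2.Rodrigues(np.array(p['R']))[0],np.array(p['t']),K,np.array(p['D']))[0][:,0]
E
python3 - <<'E'
from h import *
np.set_printoptions(precision=4,suppress=True)
T=lambda x,y:(160+(x-1.5)/4,185+(y-1.5)/4); S=lambda x,y:(170+(x-1)/3,170+(y-1)/3)
B=[atz("top",T(*u),.063) for u in [(192,123),(440,138),(430,303),(177,288)]]
for b in B: print(b)
print([np.linalg.norm(B[i]-B[(i+1)%4]) for i in range(4)])
d=(B[1]+B[2]-B[0]-B[3])/2; print("board yaw",np.arctan2(d[1],d[0]))
Bs=[atz("side",S(*u),.063) for u in [(203,402),(305,271),(440,300),(350,443)]]
print("side",*Bs)
c1=atz("top",T(531,73),.15);c2=atz("top",T(518,340),.15)
print("cheeks",c1,c2,(c1+c2)/2,np.linalg.norm(c1-c2)); v=c1-c2; print("yaw",np.arctan2(-v[0],v[1]))
print("knob",tri(("top",T(421,184)),("side",S(371,57))))
print("jar",atz("top",T(86,62),.073),"stamp",atz("top",T(86,313),.061),"tile",atz("top",T(745,205),.009))
E
```

```text
[0.509  0.2423 0.063 ]
[0.4983 0.0929 0.063 ]
[0.4004 0.0989 0.063 ]
[0.4103 0.2487 0.063 ]
[np.float64(0.14975998198394483), np.float64(0.09803629174360248), np.float64(0.15017066469021131), np.float64(0.09894527149287541)]
board yaw -1.6394524269332154
side [0.5039 0.2496 0.063 ] [0.4961 0.098  0.063 ] [0.4003 0.1024 0.063 ] [0.4092 0.2568 0.063 ]
cheeks [0.5202 0.0379 0.15  ] [0.3768 0.0462 0.15  ] [0.4485 0.0421 0.15  ] 0.14370321722533086
yaw -1.6288139994160276
knob (array([0.4509, 0.0919, 0.2259]), np.float64(0.0001320092271328438))
jar [0.5452 0.3049 0.073 ] stamp [0.3961 0.303  0.061 ] tile [ 0.4624 -0.0936  0.009 ]
```

```bash
cat >> h.py <<'E'
from scipy.spatial.transform import Rotation as Ro
yaw=-1.633; O=np.array([.4485,.0421,0]); ex=np.array([np.cos(yaw),np.sin(yaw),0]); ey=np.array([-np.sin(yaw),np.cos(yaw),0])
W=lambda x,y,z:O+x*ex+y*ey+np.array([0,0,z])
M=lambda p:np.array([(np.array(p)-O)@ex,(np.array(p)-O)@ey,p[2]])
def st():
    o=robot.get_obs();return np.array(o['tool_pos']),Ro.from_euler('xyz',o['ee_rot']).as_matrix(),o
E
python3 - <<'E'
from h import *
np.set_printoptions(precision=4,suppress=True)
p,R,o=st(); print(o['time'],o['joint_positions']);print(p,M(p));print(R)
w=camera_params("wrist");print("cam in tool",R.T@(-np.array(w['R']).T@np.array(w['t'])-p))
for s in (1,-1):
    x=np.array([0,0,-1.]);z=s*ey;y=np.cross(z,x);Rt=np.stack([x,y,z],1)
    rv=Ro.from_matrix(R.T@Rt).as_rotvec();print(s,"rotvec",rv)
print("start target",W(-.105,0,.26), "shift tool", R.T@(W(-.105,0,.26)-p)*100)
E
```

```text
0.15 [ 1.1579  0.0878  1.3719  0.      1.6836 -0.1031]
[0.1675 0.5234 0.2034] [-0.4629 -0.3104  0.2034]
[[-0.0007 -0.9524  0.3048]
 [-0.0016  0.3048  0.9524]
 [-1.      0.0002 -0.0017]]
cam in tool [-0.1812  0.0783  0.001 ]
1 rotvec [ 1.3232 -0.0016  0.001 ]
-1 rotvec [-1.8184 -0.001  -0.0017]
start target [0.455  0.1469 0.26  ] shift tool [ -5.6237 -38.8624 -27.1058]
```

Emit:
step_arm(motion="0 -2.8 0 0 0 0 0; 0 -2.8 0 0 0 0 0; 0 0 -2.4 -1.7 0 0 0; 0 0 -2.4 -1.7 0 0 0; 0 0 -2.4 -1.7 0 0 0; 0 0 -2.4 -1.7 0 0 0; 0 0 -2.4 -1.7 0 0 0; 0 0 -2.4 -1.7 0 0 0; 0 0 -2.4 -1.7 0 0 0; 0 0 -2.4 -1.7 0 0 0; 0 0 -2.4 -1.7 0 0 0; 0 0 -2.4 -1.7 0 0 0; 0 0 -2.4 -1.7 0 0 0; 0 0 -2.4 -1.7 0 0 0; 0 0 -2.4 -1.7 0 0 0; 0 0 -2.4 -1.7 0 0 0; 0 0 -2.4 -1.7 0 0 0")

```text
time: 1.57
tool_pos: [0.4333, 0.1699, 0.26]
ee_rot: [1.797, 1.57, 3.058]
wrist_force: [1.0, 0.1, 0.6]
width: 0.0005
```

Emit:
step_arm(motion="0 0 -1.4 -0.8 0 0 0; 0 0 -1.4 -0.8 0 0 0; 0 0 0 0 0.11 0 0; 0 0 0 0 0.11 0 0; 0 0 0 0 0.11 0 0; 0 0 0 0 0.11 0 0; 0 0 0 0 0.11 0 0; 0 0 0 0 0.11 0 0; 0 0 0 0 0.11 0 0; 0 0 0 0 0.11 0 0; 0 0 0 0 0.11 0 0; 0 0 0 0 0.11 0 0; 0 0 0 0 0.11 0 0; 0 0 0 0 0.11 0 0; 0 0 0 0 0 0 0; 0 0 0 0 0 0 0")

```text
time: 2.9
tool_pos: [0.4544, 0.1474, 0.26]
ee_rot: [-3.004, 1.57, -3.06]
wrist_force: [0.4, -0.2, -0.1]
width: 0.0006
```

```bash
cat > s.py <<'E'
from h import *
import sys
np.set_printoptions(precision=4,suppress=True)
p,R,o=st();print("t",o['time'],"M",M(p),"w",o['width'],"F",o['wrist_force'],"j",o['joint_positions'])
Rt=np.stack([[0,0,-1.],-ex,ey],1);print("rotvec left",Ro.from_matrix(R.T@Rt).as_rotvec())
for a in sys.argv[1:]:
    n,t,x0,y0,x1,y1=a.split(',');im=snapshot(n)[int(y0):int(y1),int(x0):int(x1),::-1]
    k=min(800/im.shape[1],600/im.shape[0]);cv2.imwrite(f"pics/{n}{t}.png",cv2.resize(im,None,fx=k,fy=k,interpolation=cv2.INTER_CUBIC));print(n,"scale",k)
E
python3 s.py side,1,170,130,410,340
```

```text
t 2.9 M [-0.1055 -0.0006  0.26  ] w 0.0006462911836568423 F [ 0.429  -0.1791 -0.0693] j [ 0.1949 -0.0783  1.4276  0.0001  1.7929  0.2511]
rotvec left [ 0.006  -0.0006  0.0001]
side scale 2.857142857142857
```

View pics/side1.png

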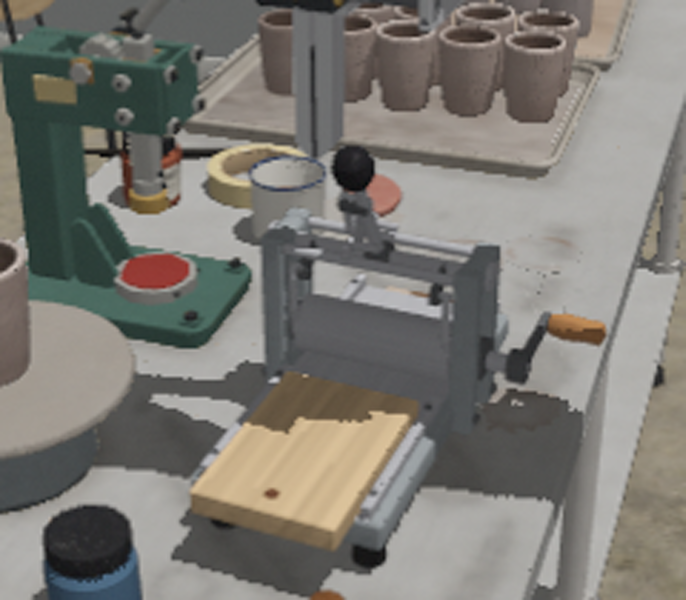

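The side view shows the fingers at (319,150), in front of the knob at (353,168), as expected. I'll lower them and push slowly.

Emit:
step_arm(motion="0 1.4 0 0 0.006 0 0; 0 1.4 0 0 0 0 0; 0 0 -1 0.06 0 0 0; 0 0 -1 0 0 0 0; 0 0 -0.8 0 0 0 0; 0 0 -0.6 0 0 0 0; 0 0 -0.6 0 0 0 0; 0 0 -0.6 0 0 0 0; 0 0 -0.6 0 0 0 0; 0 0 -0.6 0 0 0 0")

```text
time: 3.78
tool_pos: [0.4526, 0.096, 0.2413]
ee_rot: [1.029, 1.551, 0.97]
wrist_force: [-7.0, 17.6, 32.3]
width: 0.0005
```

```bash
python3 s.py side,2,200,130,380,265
```

```text
t 3.7833 M [-0.054   0.0007  0.2413] w 0.000542830482222569 F [-7.0024 17.5517 32.3429] j [ 0.0742 -0.1247  1.5066  0.016   1.747   0.1359]
rotvec left [ 0.0034  0.0104 -0.0173]
side scale 4.444444444444445
```

View pics/side2.png

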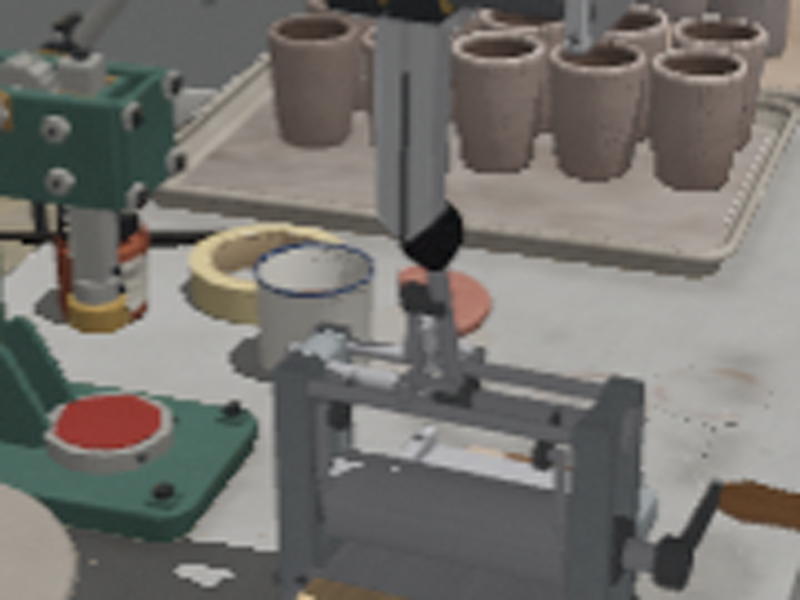

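```bash
python3 s.py top,2,200,170,360,290 wrist,2,0,0,560,420
python3 - <<'E'
from h import *
p,R,o=st()
f=lambda X:(proj("side",X)-[200,130])*800/180
print("tip corners y-/+ , x back/front",f([p+R@np.array([.019,a,b]) for a in(.008,-.008) for b in(-.0125,.0125)]))
for l in (0,.1,.2,.3,.48): print(l,f([W(.1*np.sin(l-.5),0,.138+.1*np.cos(l-.5))]), (proj("top",[W(.1*np.sin(l-.5),0,.138+.1*np.cos(l-.5))])-[200,170])*5)
E
```

```text
t 3.8333 M [-0.0521  0.0008  0.242 ] w 0.0005395396306339601 F [-8.611  11.0834 26.8108] j [ 0.0728 -0.1256  1.506   0.0125  1.7481  0.1355]
rotvec left [ 0.0019  0.0114 -0.0139]
top scale 5.0
wrist scale 1.4285714285714286
tip corners y-/+ , x back/front [[430.24450574 280.31375713]
 [374.30643512 270.1689645 ]
 [444.2161612  265.38317164]
 [388.94435096 255.52047562]]
0 [[415.17315334 259.0782928 ]] [[329.40142213 301.54060415]]
0.1 [[423.1185597  241.29102365]] [[351.62930263 301.39262317]]
0.2 [[431.30282164 225.35222647]] [[375.25762238 301.58542868]]
0.3 [[439.62182922 211.41921069]] [[399.98541837 302.12169627]]
0.48 [[454.61268698 191.7627055 ]] [[446.20797728 303.93808082]]
```

View pics/top2.png

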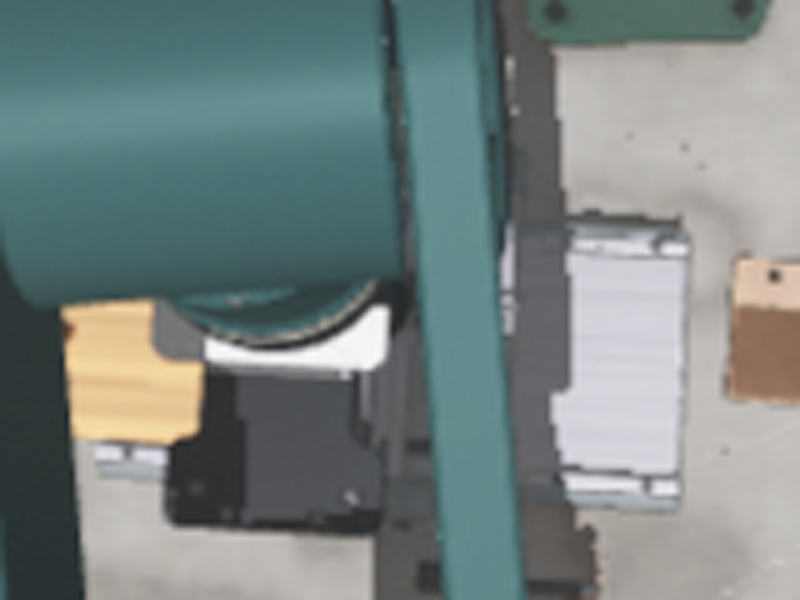

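View pics/wrist2.png

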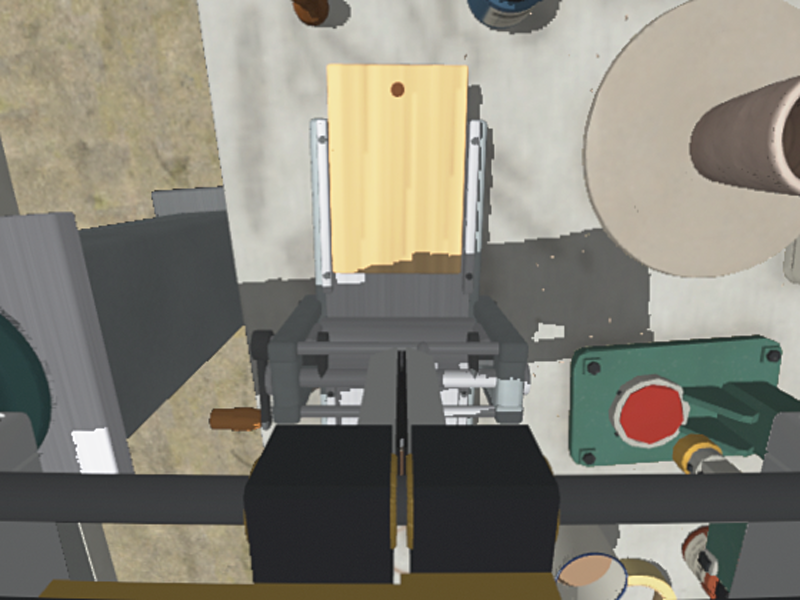

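Run:
```python
from h import *
Rt=np.stack([[0,0,-1.],-ex,ey],1);p=W(-.1055,-.0006,.26)
print((proj("side",[p+Rt@np.array([.019,a,b]) for a in(.008,-.008) for b in(-.0125,.0125)])-[170,130])*2.857)
a=cv2.imread("pics/side1.png")[0:260,230:450]; a=cv2.resize(a,None,fx=2.2,fy=2.2)
b=cv2.imread("pics/side2.png")[100:330,300:520]; b=cv2.resize(b,(300*220//230,300)) if 0 else cv2.resize(b,None,fx=1.3,fy=1.3)
c=np.zeros((600,800,3),np.uint8);c[:a.shape[0],:a.shape[1]]=a;c[:b.shape[0],500:500+b.shape[1]]=b[:,:300];cv2.imwrite("pics/cmp.png",c)
```

```text
[[332.33839061 189.63595996]
 [294.50716454 183.05156741]
 [342.34651795 179.04073834]
 [304.97871487 172.66151158]]
```

View pics/cmp.png

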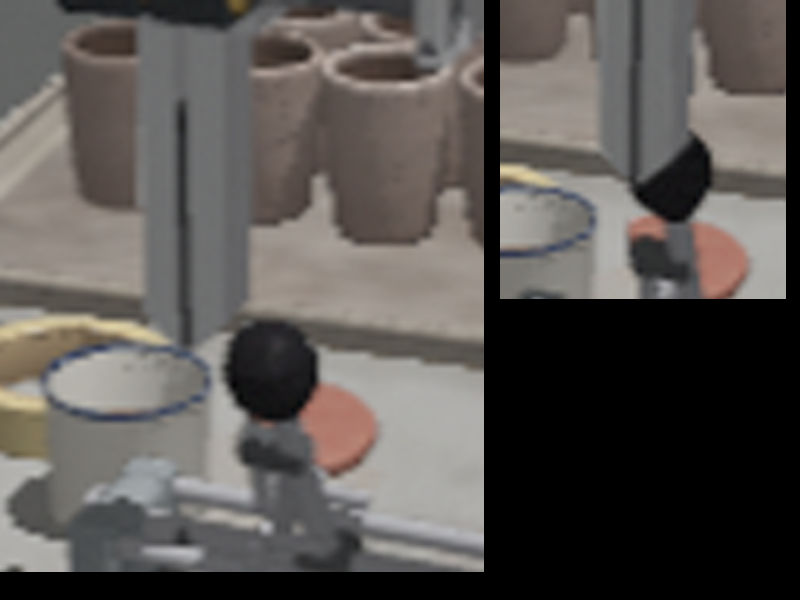

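Both side views show the closed fingertips about 18 mm higher than the stated 19 mm ahead of the TCP. The forces (+z and -x) also fit the tip riding on top of the knob. I'll back off upward and measure the tip again.

Emit:
step_arm(motion="0 -1 0 0 0 0 0; 0 -1 1 0 0 0 0; 0 -1 1.5 0 0 0 0; 0 0 1.5 0 0 0 0; 0 0 1.5 0 0 0 0; 0 0 1 0 0 0 0; 0 0 0 0 0 0 0; 0 0 0 0 0 0 0; 0 0 0 0 0 0 0")

```text
time: 4.68
tool_pos: [0.4557, 0.1536, 0.2623]
ee_rot: [-1.498, 1.57, -1.563]
wrist_force: [-0.2, 0.1, -0.1]
width: 0.0009
```

```bash
python3 s.py side,3,220,100,360,205 wrist,3,140,200,420,410
python3 - <<'E'
from h import *
p,R,o=st()
k=800/140
print("tip d=19,0",[((proj("side",[p+R@np.array([d,.008,0]),p+R@np.array([d,-.008,0])])-[220,100])*k).round() for d in (.019,0)])
print("wrist",[((proj("wrist",[p+R@np.array([d,.008,0]),p+R@np.array([d,-.008,0])])-[140,200])*800/280).round() for d in (.019,0)])
E
```

```text
t 4.6833 M [-0.1118  0.0002  0.2623] w 0.0009351732017661479 F [-0.2438  0.1495 -0.0597] j [ 0.2076 -0.0715  1.4166 -0.0006  1.7966  0.273 ]
rotvec left [-0.0033  0.      0.0006]
side scale 5.714285714285714
wrist scale 2.857142857142857
tip d=19,0 [array([[330., 545.],
       [351., 524.]]), array([[329., 488.],
       [350., 467.]])]
wrist [array([[404., 100.],
       [403., 166.]]), array([[404., 131.],
       [404., 203.]])]
```

View pics/side3.png

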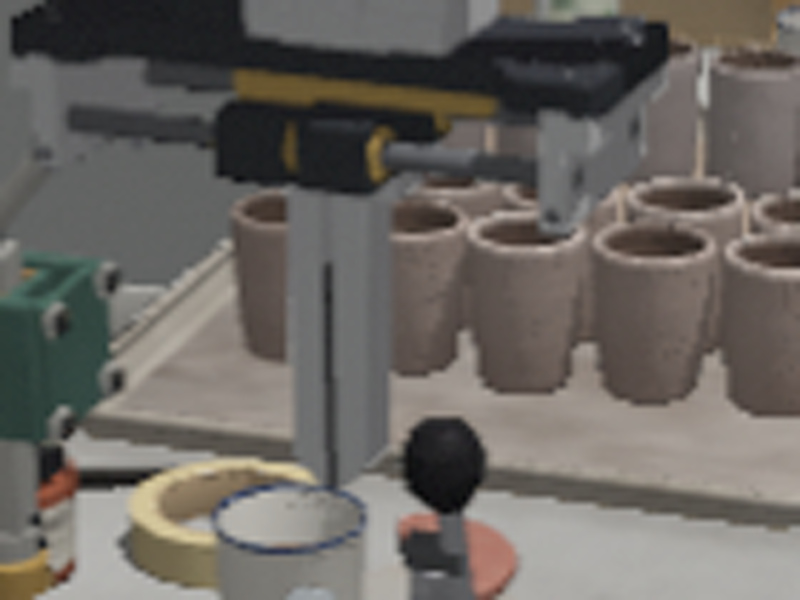

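View pics/wrist3.png

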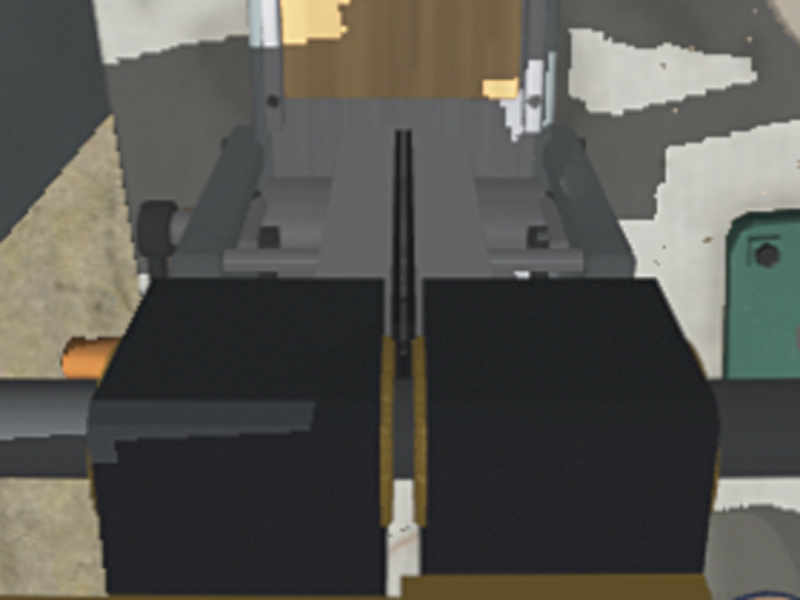

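Side and wrist views agree that the reported TCP sits at the real fingertip: at (330,488) in the side view, against a predicted 488 for zero offset and 545 for 19 mm. I'll treat the TCP as the tip from here on, and lower it to z≈0.212 behind the knob.

Emit:
step_arm(motion="0 1.7 0 0 0 0 0; 0 1.7 0 0 0 0 0; 0 1.6 0 0 0 0 0; 0 0 0 0 0 0 0; 0 0 -1 0 0 0 0; 0 0 -1 0 0 0 0; 0 0 -1 0 0 0 0; 0 0 -0.5 0 0 0 0; 0 0 -0.5 0 0 0 0; 0 0 -0.5 0 0 0 0; 0 0 -0.5 0 0 0 0")

```text
time: 5.7
tool_pos: [0.4525, 0.1039, 0.2126]
ee_rot: [0.358, 1.57, 0.293]
wrist_force: [-0.1, 0.3, -0.2]
width: 0.0004
```

```bash
python3 s.py side,4,200,130,380,265
```

```text
t 5.7 M [-0.0619  0.0002  0.2126] w 0.0003528317957736696 F [-0.1343  0.2793 -0.1782] j [ 0.1034 -0.1073  1.5471  0.0001  1.7011  0.1687]
rotvec left [-0.0031  0.0006 -0.0002]
side scale 4.444444444444445
```

View pics/side4.png

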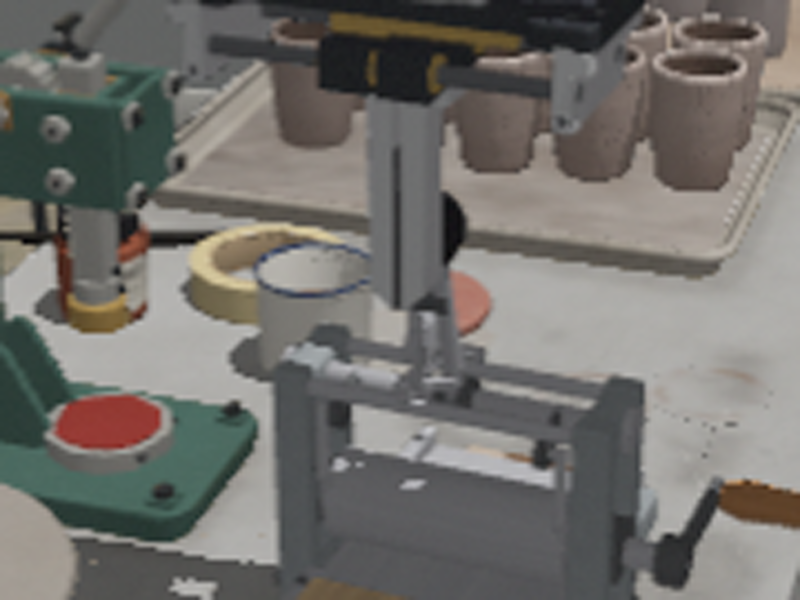

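The tip, at (405,305), is now below and behind the knob at (440,230). I'll keep pushing gently.

Emit:
step_arm(motion="0 0 -0.5 0 0 0 0; 0 0 -0.5 0 0 0 0; 0 0 -0.5 0 0 0 0; 0 0 -0.5 0 0 0 0; 0 0 -0.5 0 0 0 0; 0 0 -0.5 0 0 0 0; 0 0 -0.5 0 0 0 0; 0 0 -0.5 0 0 0 0; 0 0 -0.5 0 0 0 0; 0 0 -0.5 0 0 0 0")

```text
time: 6.58
tool_pos: [0.4492, 0.056, 0.2131]
ee_rot: [1.396, 1.567, 1.333]
wrist_force: [-1.6, 5.4, 3.5]
width: 0.0008
```

Emit:
step_arm(motion="0 0 -0.5 0 0 0 0; 0 0 -0.5 0 0 0 0; 0 0 -0.5 0 0 0 0; 0 0 -0.5 0 0 0 0; 0 0 -0.4 0 0 0 0; 0 0 -0.4 0 0 0 0; 0 0 -0.2 0 0 0 0; 0 0 0 0 0 0 0")

```text
time: 7.25
tool_pos: [0.4471, 0.0235, 0.2122]
ee_rot: [-1.747, 1.569, -1.813]
wrist_force: [-0.3, 0.5, 0.6]
width: 0.0004
```

```bash
python3 s.py side,5,200,130,380,265
```

```text
t 7.25 M [ 0.0186 -0.0002  0.2122] w 0.0004478631190320673 F [-0.3139  0.4961  0.6092] j [-0.0731 -0.1441  1.5807 -0.0014  1.7052 -0.0069]
rotvec left [-0.0042 -0.0003  0.0014]
side scale 4.444444444444445
```

View pics/side5.png

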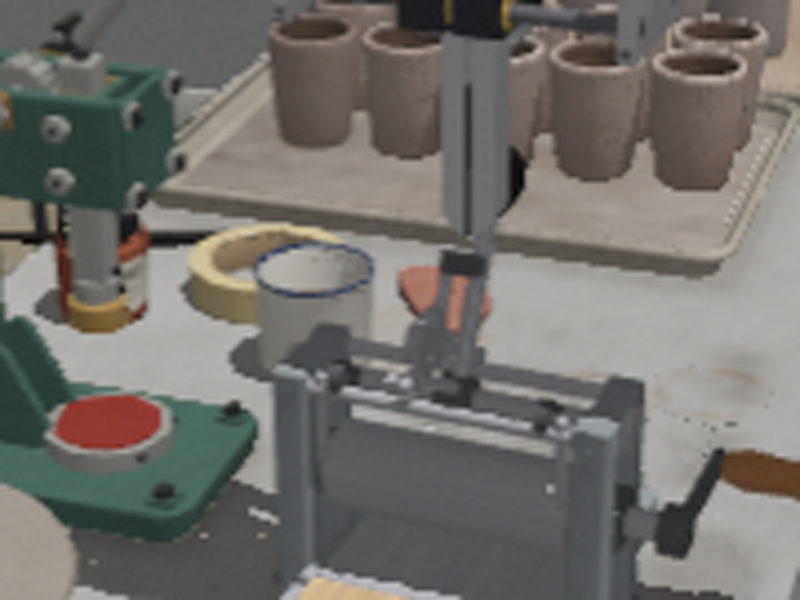

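The force has dropped, so the lever has snapped on ahead of the fingers. I'll push a little further to confirm it is at the stop.

Emit:
step_arm(motion="0 0 -0.3 0 0 0 0; 0 0 -0.3 0 0 0 0; 0 0 -0.2 0 0 0 0; 0 0 0 0 0 0 0")

```text
time: 7.63
tool_pos: [0.4468, 0.0187, 0.2124]
ee_rot: [1.511, 1.565, 1.447]
wrist_force: [0.6, 6.5, -0.8]
width: 0.0008
```

Emit:
step_arm(motion="0 0 1.5 0 0 0 0; 0 0 2 0 0 0 0; 0 -0.5 3 0 0 0 0; 0 0 3.5 0 0 0 0; 0 0 3.5 0 0 0 0; 0 0 3.5 0 0 0 0; 0 0 3.5 0 0 0 0; 0 0 3.5 0 0 0 0; 0 0 3 0 0 0 0; 0 0 2 0 0 0 0; 0 0 0 0 0 0 0; 0 0 0 0 0 0 0")

```text
time: 8.63
tool_pos: [0.4654, 0.3064, 0.2168]
ee_rot: [-1.85, 1.569, -1.913]
wrist_force: [0.5, 0.1, 0.1]
width: 0.0004
```

```bash
python3 s.py side,6,170,130,410,340 top,6,160,185,360,315
```

```text
t 8.6333 M [-0.2648  0.0005  0.2168] w 0.0003559014127980719 F [0.5406 0.1423 0.0517] j [ 0.4811  0.1022  1.3298 -0.001   1.7106  0.5442]
rotvec left [-0.001  -0.0004  0.0014]
side scale 2.857142857142857
top scale 4.0
```

View pics/side6.png

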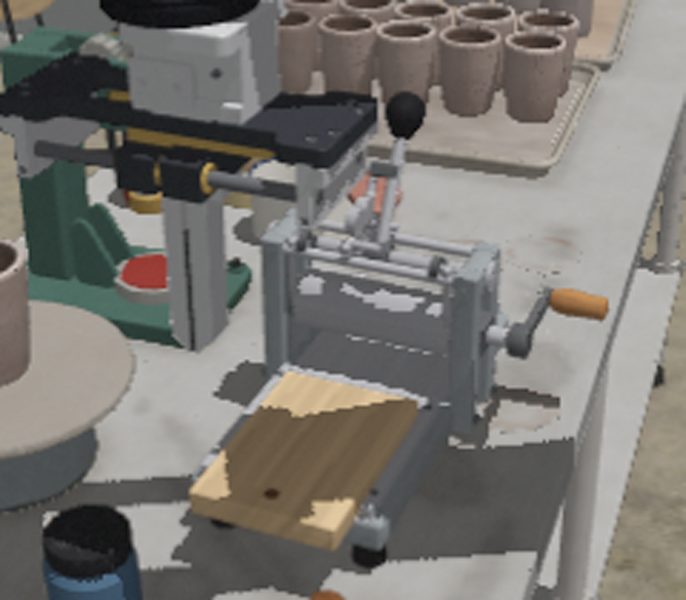

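View pics/top6.png

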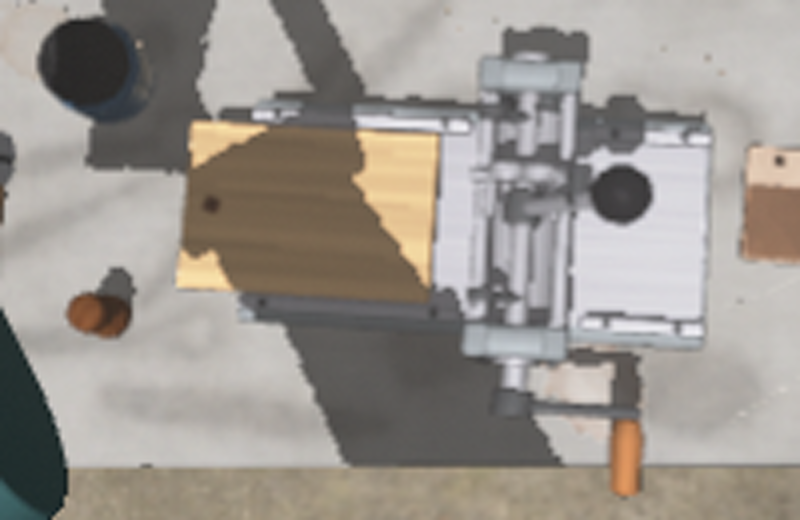

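Run:
```python
from h import *
k,e=tri(("top",(160+620/4,185+193/4)),("side",(170+405.5/2.857,130+114.5/2.857)))
print(k,e,M(k)); print("board tail M",M(np.array([.4597,.2455,.054])),"jar",M(np.array([.5452,.3049,0])),"stamp",M(np.array([.3961,.303,0])))
```

```text
[ 0.44436716 -0.00592371  0.22493752] 0.0011304336785923175 [ 0.04818775 -0.00113952  0.22493752]
board tail M [-0.20370285 -0.00146573  0.054     ] jar [-0.26830296  0.08017639  0.        ] stamp [-0.25713804 -0.06851713  0.        ]
```

The knob triangulates to machine x = +48.2 mm, z = 225 mm, so the lever is at the far stop. Next I'll lower the closed fingers behind the board's tail, between the jar and the stamp.

Emit:
step_arm(motion="0 2.5 0 -0.1 0 0 0; 0 3 0 0 0 0 0; 0 3 0 0 0 0 0; 0 3 0 0 0 0 0; 0 2.5 0 0 0 0 0; 0 1.5 0 0 0 0 0; 0 1.1 0 0 0 0 0; 0 0 0 0 0 0 0")

```text
time: 9.4
tool_pos: [0.4632, 0.304, 0.0488]
ee_rot: [-2.526, 1.566, -2.593]
wrist_force: [-0.3, -1.4, -0.6]
width: 0.0008
```

```bash
python3 s.py side,7,170,200,410,380
```

```text
t 9.4 M [-0.2623 -0.0016  0.0488] w 0.0007708368125219816 F [-0.2765 -1.375  -0.5904] j [ 0.4787  0.1819  1.5795 -0.0004  1.3851  0.5455]
rotvec left [-0.0045 -0.004   0.0028]
side scale 3.3333333333333335
```

View pics/side7.png

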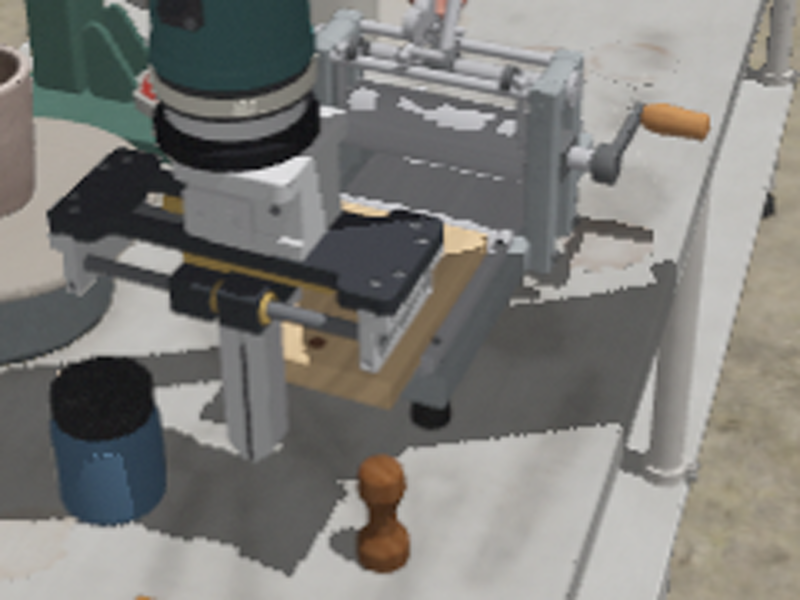

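The fingers stand clear of the jar (110,440) and stamp (383,510), facing the tail. Now I'll push the board along the bed.

Emit:
step_arm(motion="0 -0.2 -1 0.1 0 0 0; 0 0 -1.2 0 0 0 0; 0 0 -1.2 0 0 0 0; 0 0 -0.8 0 0 0 0; 0 0 -0.6 0 0 0 0; 0 0 -0.6 0 0 0 0; 0 0 -0.6 0 0 0 0; 0 0 -0.6 0 0 0 0; 0 0 -0.6 0 0 0 0; 0 0 -0.6 0 0 0 0; 0 0 -0.6 0 0 0 0")

```text
time: 10.37
tool_pos: [0.4601, 0.2219, 0.0533]
ee_rot: [1.129, 1.57, 1.064]
wrist_force: [-0.0, 1.4, 1.3]
width: 0.0004
```

```bash
python3 s.py top,8,160,185,360,315 side,8,170,170,410,350
```

```text
t 10.3667 M [-0.1802  0.0004  0.0533] w 0.0003895368442082246 F [-0.0491  1.3801  1.2714] j [0.3382 0.0813 1.683  0.0003 1.377  0.4029]
rotvec left [-0.0025  0.0002 -0.0003]
top scale 4.0
side scale 3.3333333333333335
```

View pics/side8.png

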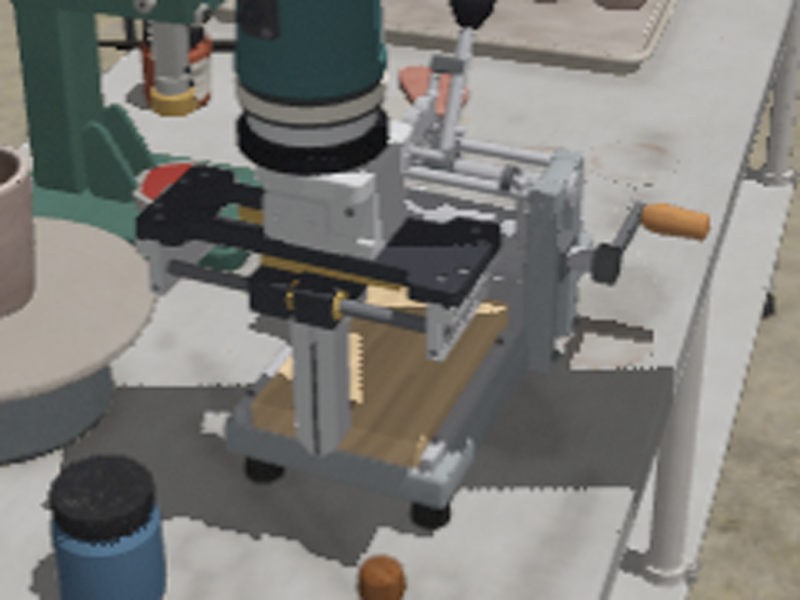

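View pics/top8.png

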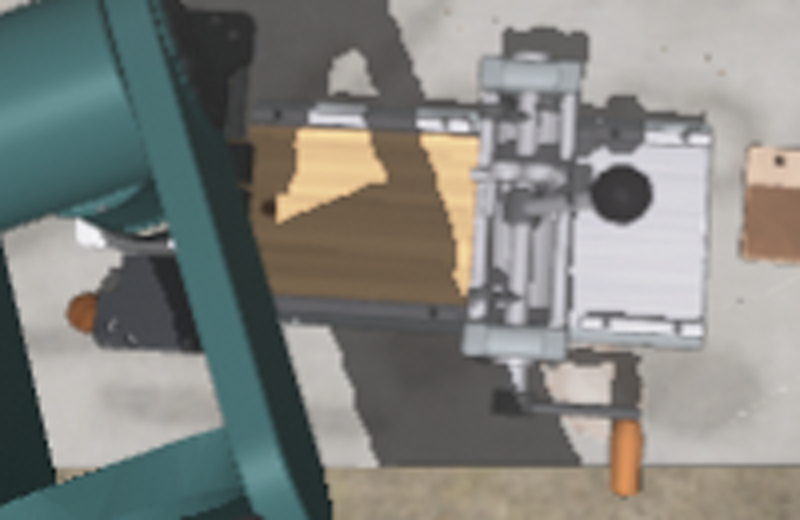

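The board is moving straight and the finger is on its tail. Its front edge is about to pass under the roller, so I'll continue.

Emit:
step_arm(motion="0 0.1 -0.5 0 0 0 0; 0 0 -0.5 0 0 0 0; 0 0 -0.6 0 0 0 0; 0 0 -0.6 0 0 0 0; 0 0 -0.6 0 0 0 0; 0 0 -0.6 0 0 0 0; 0 0 -0.6 0 0 0 0; 0 0 -0.6 0 0 0 0; 0 0 -0.6 0 0 0 0; 0 0 -0.6 0 0 0 0; 0 0 -0.6 0 0 0 0; 0 0 -0.4 0 0 0 0; 0 0 -0.3 0 0 0 0; 0 0 0 0 0 0 0")

```text
time: 11.63
tool_pos: [0.4555, 0.1506, 0.0523]
ee_rot: [-1.354, 1.57, -1.419]
wrist_force: [0.6, 0.5, -0.7]
width: 0.0004
```

Emit:
step_arm(motion="0 0 1 0 0 0 0; 0 0 2 0 0 0 0; 0 -1 3 0 0 0 0; 0 -2.5 2 0 0 0 0; 0 -3.5 1 0 0 0 0; 0 -3.5 1 0 0 0 0; 0 -3.5 2 0 0 0 0; 0 -3 3 0 0 0 0; 0 0 3.5 0 0 0 0; 0 0 3 0 0 0 0; 0 0 0 0 0 0 0; 0 0 0 0 0 0 0")

```text
time: 12.63
tool_pos: [0.4687, 0.3672, 0.221]
ee_rot: [-2.301, 1.569, -2.363]
wrist_force: [0.2, 0.3, 0.5]
width: 0.0004
```

```bash
python3 s.py top,9,160,185,360,315 side,9,170,130,410,310
```

```text
t 12.6333 M [-0.3257 -0.0001  0.221 ] w 0.00043030377703360217 F [0.1555 0.3128 0.536 ] j [ 0.5695  0.1877  1.2253 -0.0003  1.7299  0.6314]
rotvec left [ 0.0003 -0.0009  0.001 ]
top scale 4.0
side scale 3.3333333333333335
```

View pics/top9.png

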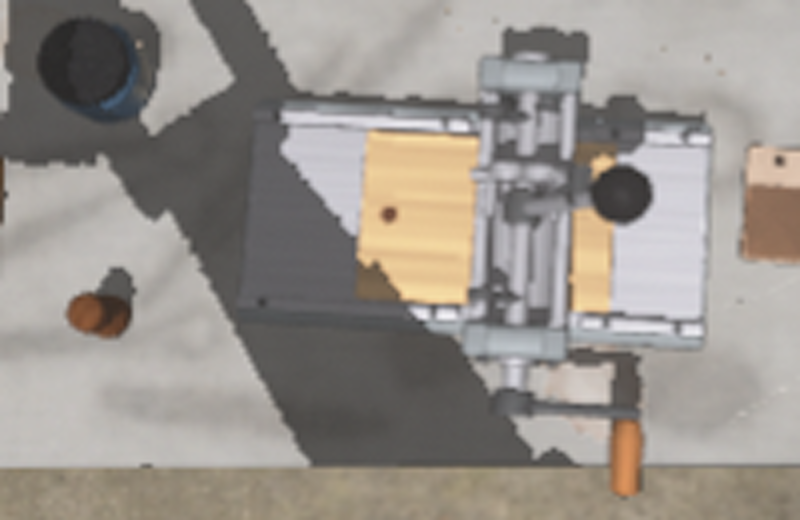

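View pics/side9.png

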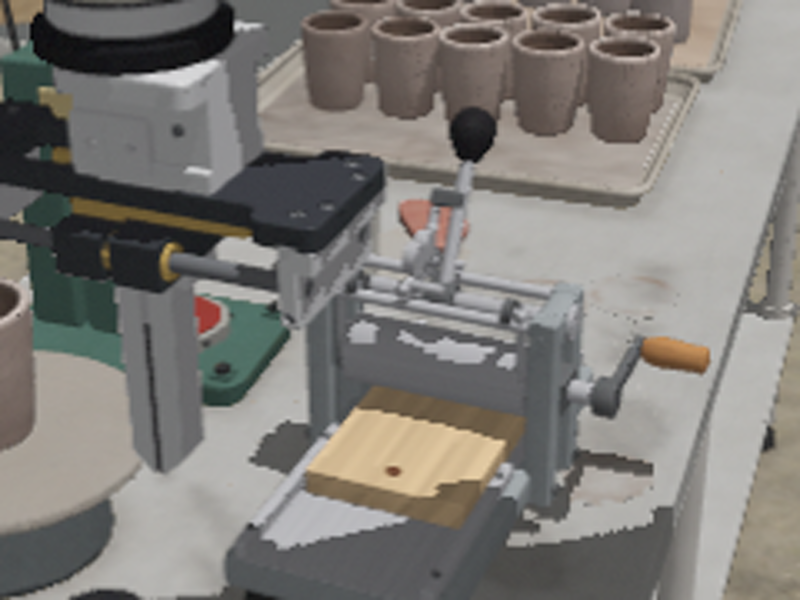

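Run:
```python
from h import *
for u in [(616,155),(611,312),(367,131),(357,298)]: print(M(atz("top",(160+u[0]/4,185+u[1]/4),.063)).round(4))
print(M(tri(("top",(160+620/4,185+193/4)),("side",(170+473/3.333,130+134/3.333)))[0]))
```

```text
[0.0521 0.0409 0.063 ]
[ 0.0532 -0.0516  0.063 ]
[-0.0968  0.0477  0.063 ]
[-0.0959 -0.0518  0.063 ]
[ 0.04820035 -0.00110355  0.22464918]
```

The front edge is 52–53 mm past the axis and the tail at −96 mm, and the knob is still at +48 mm. The jar, stamp and tile have not moved in the picture, and the arm touches nothing. I'll hand in.

```bash
python3 -c "
from bench import robot
print(robot.close_job())"
```

```text
the job is handed in; nothing more can be done
None
```

The job is done and handed in at about 12.7 s of the 45 s allowed. The height lever is at its far stop, and the board has been pushed under the raised roller.

- **Lever:** my last check put the knob centre 48 mm past the middle at z ≈ 225 mm, which is the 1.0 position. It stayed there after the fingers let go and after the board was pushed.
- **Board:** the front edge measured 52–53 mm beyond the roller's axis, where 25 to 90 mm counts as good. It lies flat and straight between the guides. I only pushed it, at its tail.
- **Bystanders:** the jar, stamp and tile are where they started in the top view. I did not measure the cup again after the moves. The arm ended clear of everything, reading about 0.5 N.

**Failed first push:** on the first try at the lever, the fingers rode up onto the top of the knob. That gave about 37 N at the wrist and moved the lever slightly, but not past a notch. The pictures showed the fingertips at the reported TCP point, not 19 mm ahead of it as stated. I backed off, lowered to suit and pushed again, reading 5 to 7 N at the checks.

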